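# Fold the cutter box flap over and tuck it under its lip

## Robot

A 6-joint arm with a two-finger parallel gripper is mounted at the origin on the work surface. World frame = base frame: x ahead of the robot, y to its left, z up, the work surface at z = 0. Lengths are in mm, angles in rad, forces in N, time in s.
With the tool pointing down it reaches from about 350 to 775 mm from the base axis. Payload 5.5 kg.
Tool frame: the origin (TCP) lies midway between the tips of the shut fingers; the grasp point (between the pads) lies 19 mm behind it (hold_point_z is the distance from the TCP to the grasp point, in mm); z points along the fingers, y is the direction in which the jaws open and shut (so a half turn about z gives the same grasp; the last joint's range is limited). The gripper opens to 85 mm and grips with 20 to 120 N. Pads are 22 mm wide; open, the fingers measure 114 mm over their backs; the gripper's body (76 mm by 85 mm) begins 54 mm behind the grasp point. The pads swing forward as they close: fully open they stand 13 mm farther back than shut.
Start: joints at [1.133, 0.313, 0.046, 1.304, 0, 1.431], TCP at [168.74, 549.726, 231.323] pointing down, gripper open.
Joint ranges: [-2.76, 2.76], [-0.86, 1.69], [-1.03, 1.26], [-2.2, 2.34], [-1.47, 1.5], [-3.14, 3.14]. Speed limits (rad/s): [2.57, 2.57, 3.14, 3.14, 3.14, 3.14].

## Interface

Orientations are given as a unit quaternion [x, y, z, w].
In Python, from plant import read_state, snapshot, hand_in, hold_point_z gives the robot as it stands.
- The arm moves only by the shell command python3 -m pendant 'ROWS' [FORCE]. ROWS is JSON, a list that holds one entry, the list of rows, each a list of 7 numbers: the shift along the world's x, y, z in cm, then the turn, a rotation vector about the world's x, y, z in rad, then the opening, from 0 (shut) to 1 (fully open). A call has 1 to 12 rows; each row shifts and turns the pose as measured when the row begins; what a row does not reach is not made up. A row lasts 1/12 s, in which the tool goes at most 41.7 mm and 7.16 degrees, less where a joint would pass 70% of its speed; a pose out of reach is approached as far as the arm can. A call with a gripper value outside its range is refused whole. The fingers move at their own pace and stop on an object; FORCE is the grip in N (left out, the last holds). Time passes only in rows, so rows that do not move let the fingers close. It gives the time, the measured TCP pose, the force and the opening at its end, in the units of the state.
- read_state(): the state, without advancing time (a new reading comes with each control period).
- snapshot(name): name is "side" or "top"; returns a dict with "image" (480x640x3 uint8, red, green, blue), "vertical_fov" (degrees; the focal length in pixels is half the picture's height over the tangent of half this angle, whatever the lens; pixels are square), "cx", "cy" (the principal point, pixels), "cam_to_world" (4x4, takes a point from camera to world coordinates). Camera axes: x right, y up, looking along -z (the intrinsics and any distortion apply to the point x, -y, -z); pixel columns grow to the right and rows downward; lengths in mm; the calibration is good to about 2 mm. A picture is of the moment at which its call begins. There is no depth.
- hand_in(): hands the job in, once; it reports no verdict.
The state is a dict: "time_s": time; "joint_pos": joint angles; "dq": joint speeds; "joint_efforts": joint torques, N m; "tcp_pos": TCP position; "tcp_rot": TCP orientation; "ft_force": force on the tool from outside, world axes, zero at the start; "moment": the same for the moment, N m; "finger_gap": opening from 0.0 (shut) to 1.0 (fully open).
Only numpy, scipy, OpenCV 4.12 (cv2) and the standard library are available. Lean on these libraries where they do the work, as an engineer would, in place of code of your own. Each camera call takes 0.05 s, during which the arm holds its last target. There are 200 camera calls.

## Task

Close the small wooden cutter box so that its tart ring cannot fall out: with a fingertip push the standing metal flap over until it lies flat across the box, then push it along by its ridge until it stops, so that its free edge is tucked under the steel lip on the opposite wall. Nothing is to be grasped or lifted: leave the box standing where it is with the ring inside, do not disturb the other kitchen things, and end with the hand clear.

Things in the scene. Friction and masses are not known exactly. Their poses are not given: they have to be found in the camera images.
- cutter_box: Open wooden box, loose, about 1.8 kg (table friction 8 N or more), 136 (x) x 116 (y) x 50 mm high, floor 10 mm thick. Origin: centre of its underside, z up. Flap hinged along the -x wall, lip on the +x wall. Hinge line along y at x = -60 mm (plus flap_slide), z = 52.5 mm. Two hinge cheeks at x -68 to -32, y +-45 to +-49 mm reach up to z = 63 mm.
- flap (a joint): Angle of the aluminium flap, rad: 0 flat across the box, pi/2 upright, up to 2.4 leaning outward. Stiff hinge (0.055 N m): stays where left. 80 mm wide (box y), 4 mm thick, 104 mm from hinge axis (at mid-thickness) to free edge, about 60 g. Push its outer face or free edge towards box +x to fold it; high up (70 mm or more from the hinge) takes 1 to 1.5 N and does not slide it.
- flap_slide (a joint): How far the whole flap, hinge pin included, is slid along its slots towards the lip (box +x), m: 0 back, 0.016 stopped, fully tucked (edge 11 mm under the lip). Takes about 3 N, stays where left. It must be below about 0.004 while the flap is folded down, or its edge meets the lip from above.
- flap_hinge (a point): Middle of the hinge line (80 mm wide); moves with the slide.
- flap_edge (a point): Middle of the free edge of the flap, half-way through its thickness, 104 mm from the hinge axis.
- flap_ridge (a point): Middle of the top of the finger ridge on the flap's outer face (the face that looks up when the flap is flat). The ridge is 60 mm long along y, 6 mm thick, centred 52 mm from the hinge axis, and stands 14 mm above the face. Push on its hinge-side face to slide the flat flap under the lip.
- lip_edge (a point): Middle of the free edge of the steel lip, at its underside: strip 90 mm long (box y), 2.5 mm thick, overhanging from box x = 68 back to x = 49 mm, underside at box z = 58 mm; the flat flap (top at 54.5 mm) passes beneath. A small upturned mouth at the edge reaches z = 64 mm.
- box_ring_c (a point): Centre of the small aluminium tart ring (80 mm across, 20 mm high, 40 g) that lies loose in the box. Stays there.
- tart_ring: Another such tart ring, 80 mm across, 20 mm high, on the table beyond the lip wall of the box. Origin: centre of its underside. Leave alone.
- whisk: Stainless Danish dough whisk, 285 mm long, 72 mm wide at its wire head, 16 mm high, lying flat beside the box. Origin under the middle of its length, x towards the head. Leave alone.
- salt_pig: Lidded ceramic salt pig, 96 mm wide, 100 mm high, beside the box; its mouth reaches 66 mm from the axis. Origin: centre of its underside. Leave alone.
- baskets: Two nested oval rattan baskets, 314 (x) x 214 x 116 mm high. Origin: centre of the underside. Leave alone.
- cloche: Glass cloche on a wooden base, 210 mm wide, 207 mm high. Origin: centre of the underside. Leave alone.

How it is judged (in metres and radians):
On the way, in this order (a step that is already met when the one before it is completed fails the run):
1. the flap is folded down flat while its edge is still short of the lip (value of joint flap below 0.05 rad and value of joint flap_slide below 0.007 m), for 0.1 s.
2. the flat flap is slid along until its edge is beneath the lip (value of joint flap below 0.05 rad and value of joint flap_slide above 0.011 m), for 0.1 s.
At the end, for the whole second after the job is handed in: The flap lies flat (within 0.04 rad) and has been slid at least 11 of its 16 mm, so that its edge is at least 5 mm under the lip; the box stands upright, at rest, within 40 mm of where it was, with its ring inside; every other thing is within 30 mm of where it was (value of joint flap below 0.04 rad and value of joint flap_slide above 0.011 m and x of flap_edge in the frame of cutter_box above 0.054 m and z of flap_edge in the frame of cutter_box below 0.0575 m and angle between cutter_box's own z axis and vertical below 0.05 rad and distance of cutter_box from where it was at the start of the episode below 0.04 m and linear speed of cutter_box below 0.01 m/s and horizontal distance between box_ring_c and cutter_box below 0.04 m and z of box_ring_c in the frame of cutter_box below 0.035 m and distance of each of tart_ring, whisk, salt_pig, baskets, cloche from where it was at the start of the episode below 0.03 m); the robot touches nothing.
It fails at once if the box is lifted or tipped (height (world z) of cutter_box above 0.012 m or angle between cutter_box's own z axis and vertical above 0.15 rad).
It fails at once if the box is shoved more than 50 mm (distance of cutter_box from where it was at the start of the episode above 0.05 m).
It fails at once if the ring is lifted out of the box (z of box_ring_c in the frame of cutter_box above 0.04 m).
It fails at once if a bystander is lifted or knocked (height (world z) of any of tart_ring, whisk, salt_pig, baskets, cloche above 0.02 m or distance of any of tart_ring, whisk, salt_pig, baskets, cloche from where it was at the start of the episode above 0.04 m).
It also fails if it takes over 48 s, if anything falls off the work surface, if the arm or the gripper's body presses on something with over 40 N, if the wrist force passes 120 N, or if a joint passes its speed limit or range.

## Working session

There is one attempt and no reset: what is moved stays moved. The work goes in short steps, Python scripts to look and compute and a shell command to move; the robot and the scene stay as the last step left them, time stands still between calls to the robot, and variables do not carry over. Pictures are saved under pics/ and viewed, about 8 in all and at most 12, crops included, and the job is handed in when it is done.

```bash
ls; mkdir -p pics; python3 - <<'E'
from plant import *
import cv2,json
print(read_state(), hold_point_z)
for n in("side","top"):
    s=snapshot(n); cv2.imwrite(f"pics/{n}0.png",s["image"][:,:,::-1])
    print({k:(v.tolist() if hasattr(v,'tolist') else v) for k,v in s.items() if k!="image"})
E
```

```text
pics
{'time_s': 0.0, 'joint_pos': array([1.13340622e+00, 3.13994897e-01, 4.49946609e-02, 1.30360571e+00,
       1.20197708e-05, 1.43119600e+00]), 'dq': array([ 3.16450965e-06, -5.21422390e-05, -6.36006436e-04,  1.10474187e-03,
        2.28585538e-03,  2.97047746e-03]), 'joint_efforts': array([-5.69883468e-04, -4.80635798e+01,  2.98528504e+01,  1.96179491e-02,
       -7.44687281e-05,  7.94553671e-06]), 'tcp_pos': array([168.49935407, 549.22866279, 230.41841842]), 'tcp_rot': array([ 1.48345285e-01,  9.88935214e-01, -8.65708979e-04, -2.63189518e-04]), 'ft_force': array([ 0.23786796,  0.01126832, -1.42291627]), 'moment': array([0.03549074, 0.01090861, 0.00488729]), 'finger_gap': 1.001367423384082} 18.700000000000003
{'vertical_fov': 45.7561066955058, 'cx': 316.0607066147446, 'cy': 234.2808081736879, 'cam_to_world': [[0.7865336583334297, 0.3633125392791636, -0.4993684041979004, -69.50115019065046], [-0.6173789467443341, 0.48149011331649133, -0.6221016853339403, -768.5663564067465], [0.014423606535401472, 0.797603453842195, 0.6030096931173773, 823.631855165681], [0.0, 0.0, 0.0, 1.0]]}
{'vertical_fov': 56.163787212277796, 'cx': 319.59814994795533, 'cy': 238.98606497685338, 'cam_to_world': [[-0.0187180129535651, 0.9867939903142534, -0.1608951729255518, 355.8699720737923], [-0.9997544256113723, -0.020382084543714218, -0.008698223964021801, -0.3938455954178128], [-0.011862734151348215, 0.16069284772299583, 0.9869331711058903, 1228.1720773593445], [0.0, 0.0, 0.0, 1.0]]}
```

View pics/side0.png

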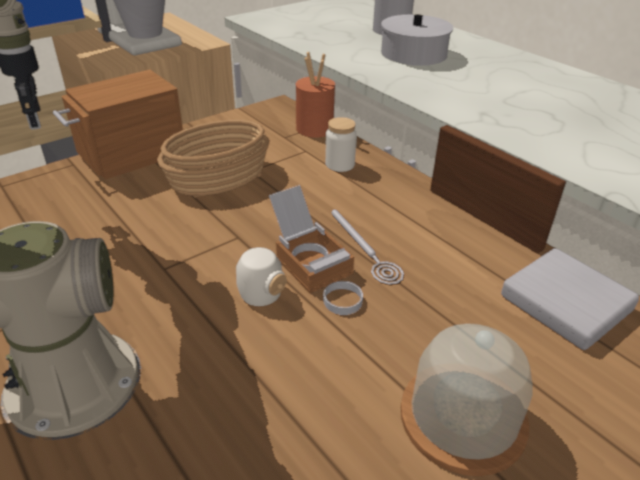

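View pics/top0.png

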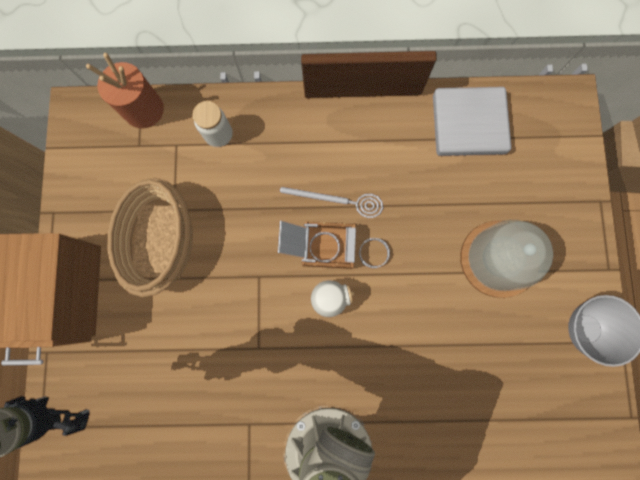

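The side view shows the box at about (315,255), with its flap standing and leaning outward at about (292,212). In the top view the box is at about (330,245). Its lip is on the right (world -y) and the flap is on the left (285,240). The salt pig is at (330,298), the whisk at (335,197) and the free ring at (375,252). Next I'll view enlarged crops.

```bash
python3 - <<'E'
import cv2,numpy as np
a=cv2.imread("pics/side0.png")[175:315,255:385]; b=cv2.imread("pics/top0.png")[195:305,265:395]
a=cv2.resize(a,None,fx=4,fy=4,interpolation=cv2.INTER_CUBIC);b=cv2.resize(b,None,fx=6,fy=5.4,interpolation=cv2.INTER_CUBIC)
b=cv2.resize(cv2.imread("pics/top0.png")[195:305,265:395],None,fx=6,fy=6-0.6,interpolation=cv2.INTER_CUBIC) if 0 else cv2.resize(cv2.imread("pics/top0.png")[205:305,265:395],None,fx=6,fy=6,interpolation=cv2.INTER_CUBIC)
cv2.imwrite("pics/a.png",a);cv2.imwrite("pics/b.png",b)
E
```

```text
(no output)
```

View pics/a.png

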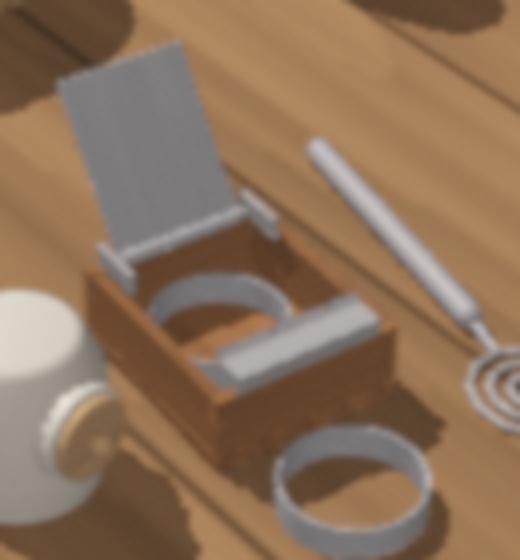

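View pics/b.png

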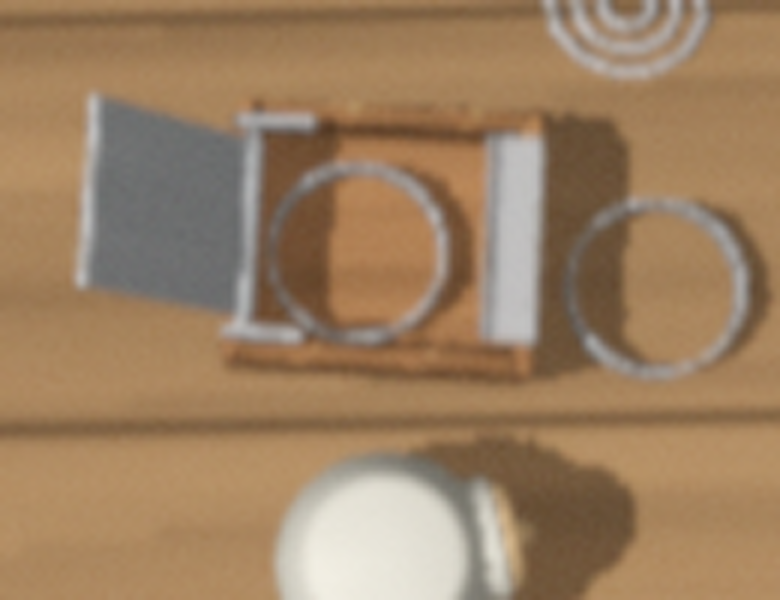

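```bash
cat >cam.py <<'E'
import numpy as np
from plant import snapshot
C={}
def setup():
    for n in("side","top"):
        C[n]=snapshot(n)
def proj(n,P):
    s=C[n];T=np.linalg.inv(s["cam_to_world"]);q=(T[:3,:3]@np.atleast_2d(P).T).T+T[:3,3]
    f=240/np.tan(np.radians(s["vertical_fov"])/2)
    return np.c_[s["cx"]+f*q[:,0]/-q[:,2], s["cy"]+f*q[:,1]/q[:,2]]
def onplane(n,uv,z):
    s=C[n];T=s["cam_to_world"];f=240/np.tan(np.radians(s["vertical_fov"])/2)
    d=T[:3,:3]@np.array([(uv[0]-s["cx"])/f,-(uv[1]-s["cy"])/f,-1]);return T[:3,3]+d*(z-T[2,3])/d[2]
E
cat >fit.py <<'E'
from cam import *
from scipy.optimize import least_squares
setup()
top=[((68,45,60.5),(545,133)),((68,-45,60.5),(537,343)),((49,45,64),(487,137)),((49,-45,64),(481,342)),
((-68,47,63),(238,120)),((-32,47,63),(318,122)),((-68,-47,63),(222,332)),((-32,-47,63),(303,332)),('f',40,(92,94)),('f',-40,(80,287))]
side=[((68,45,60.5),(380,320)),((68,-45,60.5),(232,385)),((68,-58,0),(225,462)),((68,-58,50),(215,402)),((68,58,50),(395,330)),((-68,-58,50),(90,270)),
('f',40,(182,42)),('f',-40,(60,85))]
def res(p):
    x,y,yaw,a=p;c,s=np.cos(yaw),np.sin(yaw);R=np.array([[c,-s,0],[s,c,0],[0,0,1]]);r=[]
    for n,L,k,o in(("top",top,6,(265,205)),("side",side,4,(255,175))):
        for e in L:
            P=e[0] if e[0]!='f' else (-60+104*np.cos(a),e[1],52.5+104*np.sin(a))
            r.append(proj(n,R@np.array(P)+[x,y,0])[0]-np.array(e[-1])/k-o)
    return np.array(r).ravel()
q=least_squares(res,[500,0,-1.6,1.9],loss='soft_l1')
print(q.x);print(res(q.x).reshape(-1,2).round(1).tolist())
x,y,yaw,a=q.x
h=np.array([x,y])-60*np.array([np.cos(yaw),np.sin(yaw)])
print("hinge",h,"dir",np.cos(yaw),np.sin(yaw),"edge",h+104*np.cos(a)*np.array([np.cos(yaw),np.sin(yaw)]),52.5+104*np.sin(a))
print("pig",onplane("top",(330,298),90),"whisk handle end",onplane("top",(281,190),8))
E
python3 fit.py
```

```text
[533.51198826 -12.99690174  -1.6479505    2.19662169]
[[-0.7, 1.0], [-1.0, -0.1], [1.8, -0.3], [1.1, -0.5], [-1.0, -0.6], [-0.7, -0.2], [-0.6, -0.5], [-0.4, 0.2], [0.5, -0.4], [0.1, -0.6], [-0.0, 0.8], [1.7, -0.4], [-2.1, 4.3], [0.6, 1.5], [0.9, 0.0], [-1.9, 0.1], [-0.4, 0.2], [-0.7, -0.0]]
hinge [538.136647    46.82460386] dir -0.07707764570917772 -0.9970250932308226 edge [542.83219458 107.56308024] 136.78991232173684
pig [390.86429842 -13.65341762  90.        ] whisk handle end [696.01596816 115.85717434   8.        ]
```

Fit residuals are about 1 px: box at (533.5, -13), yaw -1.648, flap at 2.2 rad with its edge near (543, 108, 137). The reach and the given sizes agree. I'll approach with the fingers shut and their pad width along the box x axis.

```bash
python3 -m pendant '[[[2.6,-2.7,0,0,0,-0.122,0],[2.6,-2.7,0,0,0,-0.122,0],[2.6,-2.7,0,0,0,-0.122,0],[2.6,-2.7,0,0,0,-0.122,0],[2.6,-2.7,0,0,0,-0.122,0],[2.6,-2.7,0,0,0,-0.122,0],[2.6,-2.7,0,0,0,-0.122,0],[2.6,-2.7,0,0,0,-0.122,0],[2.6,-2.7,0,0,0,-0.122,0],[2.6,-2.7,0,0,0,-0.122,0],[2.6,-2.7,0,0,0,-0.122,0],[2.6,-2.7,0,0,0,0,0]]]' 20
python3 -c "
from plant import *;from scipy.spatial.transform import Rotation as R
m=R.from_quat(read_state()['tcp_rot']).as_matrix();print(m.round(3))"
```

```text
time_s: 1.2
tcp_pos: [484.3, 214.2, 228.4]
tcp_rot: [0.742, 0.67, 0.0, -0.001]
ft_force: [0.0, 1.9, -0.5]
finger_gap: 0.0
[[ 0.102  0.995 -0.001]
 [ 0.995 -0.102  0.003]
 [ 0.003 -0.001 -1.   ]]
```

```bash
python3 -m pendant '[[[2.1,-2.1,-2,0,0,0.026,0],[2.1,-2.1,-3,0,0,0,0],[2,-2.1,-3,0,0,0,0],[0,0,-2.5,0,0,0,0],[0,0,-1,0,0,0,0],[0,0,0,0,0,0,0]]]'
python3 - <<'E'
from plant import *
import cv2
b=snapshot("top")["image"][:,:,::-1][170:300,250:410]; a=snapshot("side")["image"][:,:,::-1][140:320,230:400]
b=cv2.resize(b,(480,390),interpolation=2);a=cv2.resize(a,(320,339),interpolation=2)
import numpy as np
o=np.zeros((390,800,3),np.uint8);o[:,:480]=b;o[:339,480:]=a;cv2.imwrite("pics/c.png",o)
E
```

```text
time_s: 1.7
tcp_pos: [555.2, 140.7, 111.4]
tcp_rot: [0.738, 0.675, 0.004, 0.002]
ft_force: [-0.9, -0.3, 1.0]
finger_gap: 0.0
```

View pics/c.png

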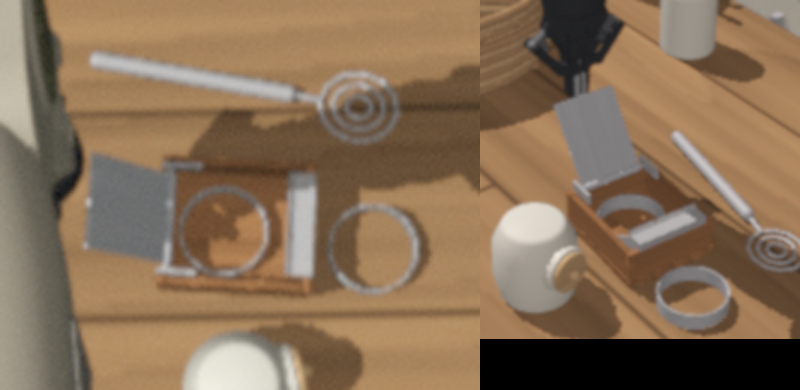

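The finger stands behind the flap (side view, about (577,85)), roughly 10 mm to the +x side of its middle. Nothing has moved. I'll push the flap to nearly upright while raising the tip and centring it.

```bash
python3 -m pendant '[[[-0.5,-1,1,0,0,0,0],[-0.5,-0.7,0.2,0,0,0,0],[-0.1,-0.6,0.1,0,0,0,0],[-0.1,-0.6,0.1,0,0,0,0],[-0.1,-0.6,0.2,0,0,0,0],[-0.1,-0.6,0.2,0,0,0,0],[-0.1,-0.6,0.3,0,0,0,0],[-0.1,-0.6,0.3,0,0,0,0],[0,0,0,0,0,0,0]]]'
```

```text
time_s: 2.55
tcp_pos: [541.0, 86.1, 148.3]
tcp_rot: [0.736, 0.677, 0.01, 0.006]
ft_force: [-1.4, 0.0, -0.3]
finger_gap: -0.004
```

```bash
python3 -m pendant '[[[0,0,-0.7,-0.01,0.02,0,0],[0,0,-0.6,0,0,0,0],[0,0,0,0,0,0,0]]]'
python3 - <<'E'
from plant import *
import cv2
from scipy.spatial.transform import Rotation as R
print(R.from_quat(read_state()['tcp_rot']).as_matrix().round(3))
a=snapshot("side")["image"][:,:,::-1][140:320,230:400]
cv2.imwrite("pics/d.png",cv2.resize(a,None,fx=3,fy=3,interpolation=2))
E
```

```text
time_s: 2.8
tcp_pos: [541.3, 85.4, 134.6]
tcp_rot: [0.736, 0.677, -0.001, 0.003]
ft_force: [0.5, -0.1, 0.0]
finger_gap: 0.002
[[ 0.084  0.996  0.002]
 [ 0.996 -0.084 -0.006]
 [-0.006  0.002 -1.   ]]
```

View pics/d.png

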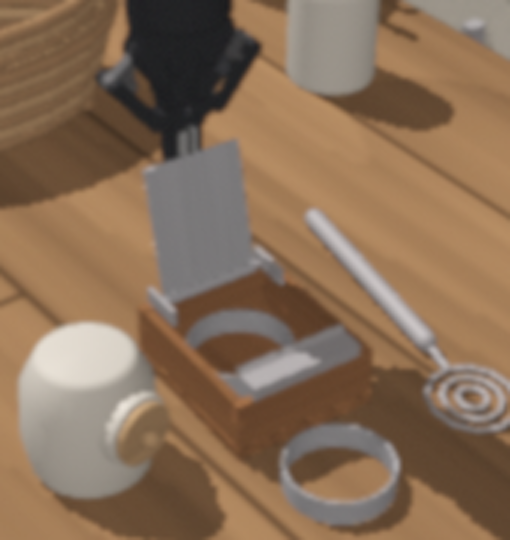

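The flap has followed to nearly upright, with the finger behind its upper middle (about (185,150)). The box and the bystanders look unmoved. I'll continue past upright along the arc.

```bash
python3 -m pendant '[[[-0.1,-0.7,0,0,0,0,0],[0,-0.7,0,0,0,0,0],[0,-0.7,0,0,0,0,0],[-0.1,-0.7,0,0,0,0,0],[0,-0.7,0,0,0,0,0],[0,-0.7,0,0,0,0,0],[0,0,0,0,0,0,0]]]'
```

```text
time_s: 3.43
tcp_pos: [538.1, 39.7, 133.3]
tcp_rot: [0.735, 0.678, -0.002, 0.002]
ft_force: [-0.2, 0.9, -0.1]
finger_gap: 0.002
```

```bash
python3 -m pendant '[[[0,-0.6,-0.1,0,0,0,0],[-0.1,-0.6,-0.1,0,0,0,0],[0,-0.6,-0.2,0,0,0,0],[0,-0.6,-0.2,0,0,0,0],[-0.1,-0.6,-0.4,0,0,0,0],[0,-0.6,-0.4,0,0,0,0],[0,0,0,0,0,0,0]]]'
```

```text
time_s: 4.02
tcp_pos: [535.9, -0.9, 118.2]
tcp_rot: [0.736, 0.677, -0.002, 0.002]
ft_force: [0.2, -0.6, -0.0]
finger_gap: -0.001
```

```bash
python3 -m pendant '[[[0,-0.5,-0.5,0,0,0,0],[0,-0.5,-0.6,0,0,0,0],[0,-0.4,-0.7,0,0,0,0],[0,-0.3,-0.7,0,0,0,0],[0,-0.2,-0.7,0,0,0,0],[0,0,0,0,0,0,0]]]'
```

```text
time_s: 4.52
tcp_pos: [535.6, -22.6, 82.4]
tcp_rot: [0.736, 0.677, -0.003, 0.002]
ft_force: [0.4, 1.2, -0.7]
finger_gap: -0.001
```

```bash
python3 -m pendant '[[[0,-0.2,-0.6,0,0,0,0],[0,-0.2,-0.6,0,0,0,0],[0,-0.1,-0.6,0,0,0,0],[0,0,-0.4,0,0,0,0],[0,0,-0.3,0,0,0,0],[0,0,0,0,0,0,0]]]'
```

```text
time_s: 5.02
tcp_pos: [535.6, -27.9, 54.2]
tcp_rot: [0.736, 0.677, -0.003, 0.002]
ft_force: [-0.0, 0.1, 1.3]
finger_gap: -0.001
```

```bash
python3 -m pendant '[[[0,0,-0.2,0,0,0,0],[0,0,-0.2,0,0,0,0],[0,0,0,0,0,0,0]]]'
```

```text
time_s: 5.27
tcp_pos: [536.6, -27.9, 52.7]
tcp_rot: [0.736, 0.677, -0.002, 0.003]
ft_force: [-4.2, 0.0, 8.1]
finger_gap: -0.002
```

The tip pressed the flap at z 52.7 with 8 N, so it is flat. I'll lift off, cross to the hinge side of the ridge and look.

```bash
python3 -m pendant '[[[0,0,1.5,0,0,0,0],[0,0,1.7,0,0,0,0],[0,1,0,0,0,0,0],[0,1.2,0,0,0,0,0],[0,1.2,0,0,0,0,0],[0,1,0,0,0,0,0],[0,0,0,0,0,0,0]]]'
python3 - <<'E'
from plant import *
import cv2
a=snapshot("side")["image"][:,:,::-1][140:320,230:400]
cv2.imwrite("pics/e.png",cv2.resize(a,None,fx=3.3,fy=3.3,interpolation=2))
E
```

```text
time_s: 5.85
tcp_pos: [535.5, 21.1, 84.8]
tcp_rot: [0.736, 0.677, -0.002, 0.003]
ft_force: [-1.6, 0.2, 0.2]
finger_gap: 0.005
```

View pics/e.png

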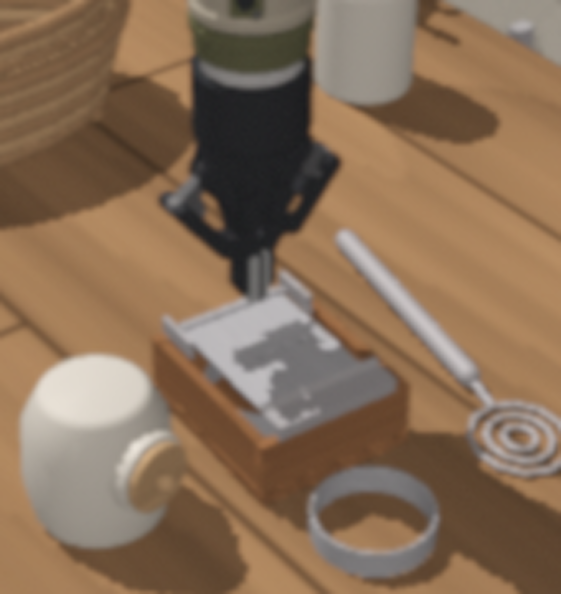

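The flap lies flat with the box unmoved. The finger is above the hinge side at about (258,290). I'll lower it to about z 60, then push along box +x.

```bash
python3 -m pendant '[[[0,0,-1,0,0,0,0],[0,0,-0.9,0,0,0,0],[0,0,-0.4,0,0,0,0],[0,0,0,0,0,0,0]]]'; python3 -m pendant '[[[0,-0.5,0,0,0,0,0],[0,-0.5,0,0,0,0,0],[0,-0.3,0,0,0,0,0],[0,-0.3,0,0,0,0,0],[0,0,0,0,0,0,0]]]'
```

```text
time_s: 6.23
tcp_pos: [534.2, 21.1, 57.5]
tcp_rot: [0.735, 0.678, -0.004, 0.002]
ft_force: [0.3, -0.6, 0.0]
finger_gap: 0.001
time_s: 6.65
tcp_pos: [532.7, 3.8, 56.1]
tcp_rot: [0.735, 0.678, -0.004, -0.001]
ft_force: [0.4, 1.8, -1.0]
finger_gap: -0.003
```

```bash
python3 -m pendant '[[[0,-0.2,0.2,0,0,0,0],[0,-0.3,0.1,0,0,0,0],[0,-0.3,0,0,0,0,0],[0,0,0,0,0,0,0]]]';python3 -m pendant '[[[0,-0.2,0,0,0,0,0],[0,0,0,0,0,0,0]]]'
```

```text
time_s: 6.98
tcp_pos: [531.9, -4.3, 59.0]
tcp_rot: [0.735, 0.678, -0.003, -0.002]
ft_force: [-0.9, 1.3, -2.1]
finger_gap: 0.002
time_s: 7.15
tcp_pos: [532.0, -4.5, 59.0]
tcp_rot: [0.735, 0.678, -0.001, -0.004]
ft_force: [0.1, -0.1, 0.5]
finger_gap: -0.002
```

```bash
python3 -m pendant '[[[0,-0.3,0,0,0,0,0],[0,0,0,0,0,0,0]]]';python3 -m pendant '[[[0,-0.3,0,0,0,0,0],[0,0,0,0,0,0,0]]]';python3 - <<'E'
from plant import *
import cv2
a=snapshot("side")["image"][:,:,::-1][140:320,230:400]
cv2.imwrite("pics/f.png",cv2.resize(a,None,fx=3.3,fy=3.3,interpolation=2))
E
```

```text
time_s: 7.32
tcp_pos: [532.0, -5.4, 58.9]
tcp_rot: [0.734, 0.679, 0.0, -0.005]
ft_force: [0.2, -0.1, -0.3]
finger_gap: 0.001
time_s: 7.48
tcp_pos: [532.1, -6.4, 59.0]
tcp_rot: [0.734, 0.679, 0.002, -0.007]
ft_force: [0.3, -0.7, 0.3]
finger_gap: 0.0
```

View pics/f.png

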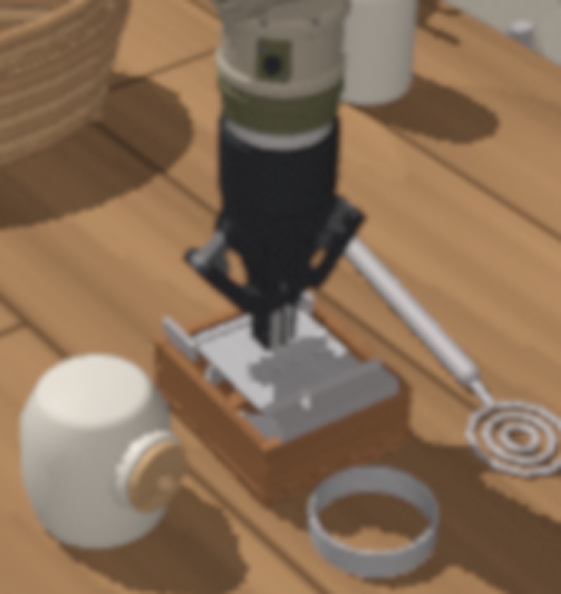

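The flap has slid partway: there is a gap at the hinge side near (200,335) and its edge is reaching under the lip. The box is in place. I'll keep pushing to the stop.

```bash
python3 -m pendant '[[[0,-0.5,0,0,0,0,0]]]';python3 -m pendant '[[[0,-0.5,0,0,0,0,0]]]';python3 -m pendant '[[[0,-0.5,0,0,0,0,0]]]'
```

```text
time_s: 7.62
tcp_pos: [532.0, -9.2, 59.0]
tcp_rot: [0.733, 0.68, 0.004, -0.008]
ft_force: [0.4, 13.2, -1.5]
finger_gap: 0.002
time_s: 7.7
tcp_pos: [531.8, -11.7, 59.0]
tcp_rot: [0.733, 0.681, 0.006, -0.01]
ft_force: [0.1, 14.1, 0.6]
finger_gap: 0.002
time_s: 7.78
tcp_pos: [531.7, -13.9, 59.0]
tcp_rot: [0.732, 0.681, 0.008, -0.013]
ft_force: [0.1, 14.7, 1.0]
finger_gap: -0.001
```

The force jumped to 13–15 N while the tool kept creeping, so the stop is reached and the box has begun to slide by a few mm. I'll back off, lift clear and check.

```bash
python3 -m pendant '[[[0,0.6,0,0,0,0,0],[0,0.4,0,0,0,0,0],[0,0,1.5,0,0,0,0],[0,0,3,0,0,0,0],[0,0,3.5,0,0,0,0],[0,2.5,3.5,0,0,0,0],[0,3.5,2,0,0,0,0],[0,3.5,0,0,0,0,0],[0,3.5,0,0,0,0,0],[0,3.5,0,0,0,0,0],[0,0,0,0,0,0,0],[0,0,0,0,0,0,0]]]'
python3 - <<'E'
from plant import *
import cv2,numpy as np
b=snapshot("top")["image"][:,:,::-1]; a=snapshot("side")["image"][:,:,::-1]
cv2.imwrite("pics/top1.png",b);cv2.imwrite("pics/side1.png",a)
o=np.zeros((600,800,3),np.uint8);o[:300,:400]=cv2.resize(b,(400,300));o[300:,:400]=cv2.resize(b[205:280,290:390],(400,300),interpolation=2)
o[:300,400:]=cv2.resize(a,(400,300));o[300:,400:]=cv2.resize(a[220:295,265:365],(400,300),interpolation=2)
cv2.imwrite("pics/g.png",o)
E
```

```text
time_s: 8.78
tcp_pos: [535.6, 159.3, 205.1]
tcp_rot: [0.736, 0.677, 0.007, -0.0]
ft_force: [-0.6, 0.1, 0.7]
finger_gap: 0.003
```

View pics/g.png

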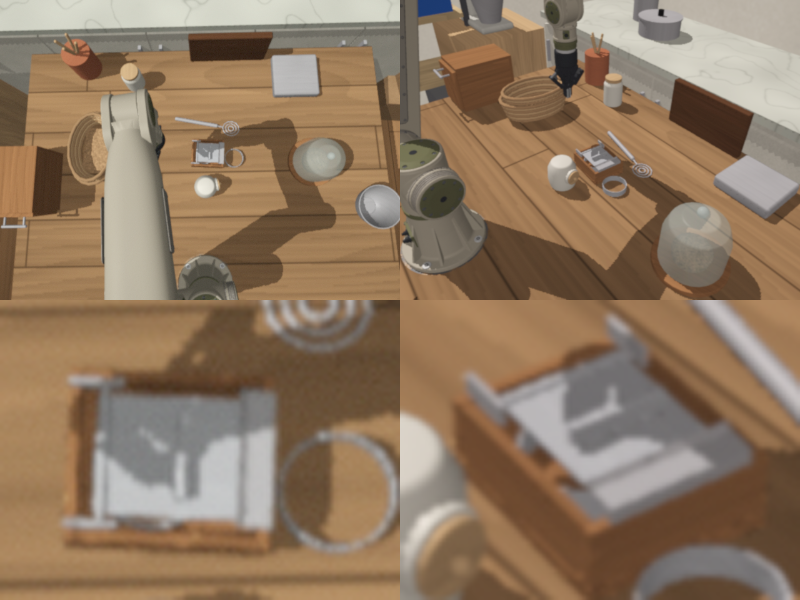

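```bash
cat >chk.py <<'E'
from cam import *
import cv2
from scipy.optimize import least_squares
setup()
pts=[((68,45,60.5),(275,388)),((68,-45,60.5),(272,530)),((49,45,64),(243,392)),((49,-45,64),(240,528)),((-68,47,63),(70,381)),((-32,47,63),(125,381)),((-68,-47,63),(62,523)),((-32,-47,63),(118,523))]
M=lambda p,P:(np.array(P,float)@np.array([[np.cos(p[2]),np.sin(p[2]),0],[-np.sin(p[2]),np.cos(p[2]),0],[0,0,1]]))+[p[0],p[1],0]
f=lambda p:np.ravel([proj("top",M(p,P))[0]-[u/4+290,(v-300)/4+205] for P,(u,v) in pts])
q=least_squares(f,[533,-18,-1.648],loss='soft_l1');p=q.x;print(p,f(p).round(1))
outs=[]
for n,(u0,v0,w,h) in dict(top=(290,205,100,75),side=(265,215,100,85)).items():
    im=cv2.imread(f"pics/{n}1.png")[v0:v0+h,u0:u0+w];im=cv2.resize(im,None,fx=4*1.0,fy=4,interpolation=2)
    im2=im.copy()
    for s,c in((11,(0,0,255)),(16,(0,255,0))):
        for r,z,w2 in((52,68.5,30),(0,54.5,40)):
            L=[((proj(n,M(p,(-60+r+s,y,z)))[0]-[u0,v0]+.5)*4).astype(int) for y in(-w2,w2)]
            cv2.line(im2,tuple(map(int,L[0])),tuple(map(int,L[1])),c,1)
    outs.append(np.hstack([im,im2]))
o=np.vstack(outs)[:600];
o=cv2.resize(np.vstack(outs),(750,600)) ;cv2.imwrite("pics/h.png",o)
E
python3 chk.py
```

```text
[532.39953596 -23.16800242  -1.63406788] [-0.   1.2 -0.3 -0.4  0.9 -0.4  0.5 -0.4 -0.2 -0.1 -0.4  0.4 -0.  -0.2
 -0.2  0.3]
```

View pics/h.png

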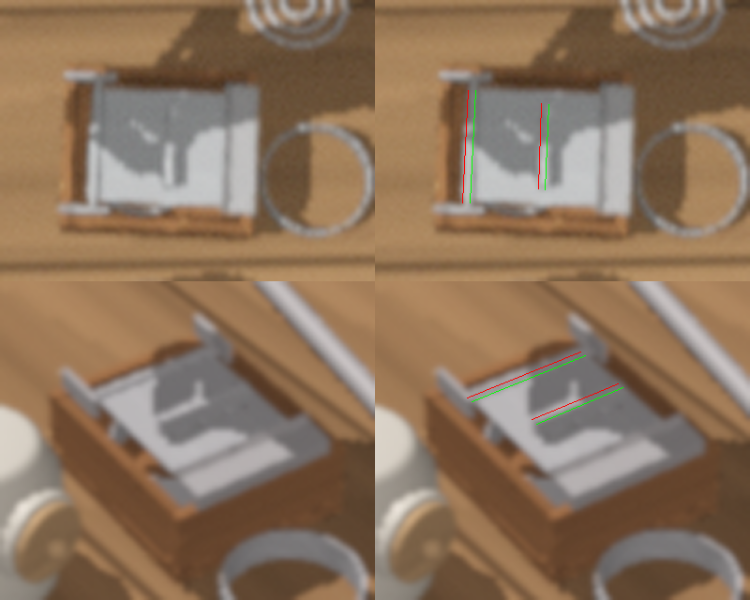

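```bash
python3 -c "
from plant import *
print(hand_in()); s=read_state(); print(s['time_s'],s['tcp_pos'],s['ft_force'])"
```

```text
the job is handed in; nothing more can be done
None
the job is handed in; nothing more can be done
```

I folded the flap flat with the shut fingertips, then pushed it along by its ridge until it stopped, and handed the job in at about 8.8 s. Handing in gave no verdict, so the result is not confirmed beyond my own checks.

**Slide:** The push force jumped to 13–15 N and the box began to creep, which I took as the stop. In the last pictures the flap lies flat with its edge under the lip. The top view puts the slide at about 14.5 mm. The side view is less clear, somewhere between 11 and 16 mm. The limit is 11 mm, and I read the joint only from pictures, to about 2 mm.

**Box:** It was shoved about 6–10 mm towards the lip side at the end of the push. By eye it is still upright. The limit is 40 mm.

**Ring inside:** I did not measure it after closing. The flap covers the box, and the ring was inside when last seen.

**Other things:** The free tart ring is within about 1 mm of its start position. The others look unmoved by eye; I did not measure them.

**Hand:** It is clear of everything, at (536, 159, 205) mm, with wrist force near zero.

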